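# Hang the teether on the carousel's empty hook

### The job

Turn the drying carousel by its wooden top knob until the empty hook stands straight over the white drip dish; only then take the teether off the tray and hang it on that hook by its hole. Press the teether down, pushing the hook's stiff collar along until it comes up firmly against its stop, but press gently, never with more than 20 N, then let go. Leave the cup, plate, forks and tap light where they are.

Things in the scene. Friction and masses are not known exactly. Their poses are not given: they have to be found in the camera images.
- knob (a point): Grip point of the carousel's wooden top knob, on the vertical turning axis, 143 mm above the bench: a flat upright bar 50 mm long (along this point's x axis), 16 mm thick (along y), 34 mm tall; this point is 19 mm above its lower edge. Below it a 32 mm neck 12 mm tall, then a hub 52 mm across. The empty hook lies on the -x side
- head (a joint): Turning angle of the carousel head in rad, anticlockwise seen from above positive; 0 when the empty hook is straight over the drip dish. It starts 0.6 to 1.4 rad on the positive side, so turn it clockwise. It turns with friction of about 0.15 N m and stays where it is left; no stop, no clicks
- dish (a point): Centre of the rim of the white round drip dish, 62 mm across, its rim 16 mm above the bench, fixed to the carousel's foot 107 mm from the turning axis. Its -x axis points from the turning axis out to the dish. The carousel foot is fixed, but stands differently each time
- hook_tip (a point): Top end of the upright of the empty hook, 95 mm from the turning axis, about 156 mm above the bench; it moves with the head. The upright is a vertical round steel bar 9 mm thick with a round end. A grey collar 30 mm across, 6 mm thick, slides on it with about 4.5 N of friction; it starts up, its top 14 to 30 mm below this tip (not measured)
- hook_foot (a point): Foot of the same upright, where it meets the level steel arm (9 mm thick) that runs in to the hub; 58 mm below the tip. The arm is springy: it gives 1 mm per 5 N. The collar can go down 12 mm from where it starts, to a stop ring that is clamped at an unmeasured height: down on its stop, the collar's top lies 26 to 42 mm below the tip
- teether_center (a point): Centre of the cream silicone teether, half-way up: a flat bar 82 mm long along its x axis (50 mm straight part with a round lobe 26 mm across at each end), 44 mm wide along its y axis with flat sides, 16 mm thick, 40 to 85 g, with a round hole 18 mm across right through its centre along its z axis. It lies flat on the dark tray, whose top is 14 mm above the bench
- teether: The same teether; the origin is the centre of its underside
- hook: The empty hook with its arm and collar, part of the turning head; origin on the turning axis 90 mm above the bench; its -x axis points to the empty hook. The head carries four upturned steel hooks 95 mm from the axis, 90 degrees apart (134 mm from one to the next); the other three are taken: two small upside-down cups and a silicone block, all fixed to the head
- cup: Bystander: stainless steel cup 68 mm across, 68 mm tall, standing on the tray; origin at the centre of its underside
- plate: Bystander: yellow plastic plate 156 mm across, 18 mm tall, on the tray; origin at the centre of its underside
- forks: Bystander: pair of bamboo forks held side by side by a band, 140 mm long along x, 45 mm wide, on the tray; origin under the middle
- taplight: Bystander: round battery tap light 84 mm across, 35 mm tall, with a little toggle switch on its side, on the bench; origin at the centre of its underside

How it is judged:
On the way, in this order (a step that is already met when the one before it is completed fails the run):
1. the empty hook is turned over the drip dish, within 0.12 rad, before the teether is brought to it (value of joint head between -0.12 and 0.12 rad and velocity of joint head between -0.1 and 0.1 rad/s and horizontal distance between teether_center and hook_tip above 0.06 m), for 0.2 s.
2. the teether, on the hook, is pressed down against the stop with at least 7.5 N (more than the collar's friction) (value of joint head between -0.12 and 0.12 rad and horizontal distance between teether_center and hook_tip below 0.01 m and z of teether_center in the frame of hook_tip below -0.008 m and contact force between teether and hook above 7.5 N), for 0.2 s.
At the end, for the whole second after the job is handed in: The teether hangs level (within 0.25 rad) and at rest on the empty hook, the hook's upright through its hole (centres within 10 mm), its centre 16 to 38 mm below the hook's tip; the hook is over the drip dish (head within 0.12 rad of 0, at rest), and the gripper has let go (value of joint head between -0.12 and 0.12 rad and horizontal distance between teether_center and hook_tip below 0.01 m and z of teether_center in the frame of hook_tip between -0.038 and -0.016 m and angle between teether's own z axis and vertical below 0.25 rad and linear speed of teether below 0.02 m/s and velocity of joint head between -0.05 and 0.05 rad/s and contact force between the fingers and teether below 0.1 N); the robot touches nothing.
It fails at once if the teether is forced on the hook with more than 20 N (contact force between teether and hook above 20 N).
It fails at once if the cup is disturbed (moved more than 20 mm) (distance of cup from where it was at the start of the episode above 0.02 m).
It fails at once if the plate is disturbed (moved more than 20 mm) (distance of plate from where it was at the start of the episode above 0.02 m).
It fails at once if the forks is disturbed (moved more than 20 mm) (distance of forks from where it was at the start of the episode above 0.02 m).
It fails at once if the taplight is disturbed (moved more than 20 mm) (distance of taplight from where it was at the start of the episode above 0.02 m).
It also fails if it takes over 70 s, if anything falls off the work surface, if the arm or the gripper's body presses on something with over 40 N, if the wrist force passes 120 N, or if a joint passes its speed limit or range.

### The arm

A 6-joint arm with a two-finger parallel gripper is mounted at the origin on the work surface. World frame = base frame: x ahead of the robot, y to its left, z up, the work surface at z = 0. Lengths are in m, angles in rad, forces in N, time in s.
With the tool pointing down it reaches from about 0.275 to 0.85 m from the base axis. Payload 5.2 kg.
Tool frame: the origin (TCP) lies on the centre line of the jaws, within the pads' length; the fingertips stand 19 mm ahead of it and the grasp point (between the pads) is the TCP; y points along the fingers, x is the direction in which the jaws open and shut, and the axes are right-handed (so a half turn about y gives the same grasp; the last joint's range is limited). The gripper opens to 85 mm and grips with 20 to 120 N. Pads are 22 mm wide; open, the fingers measure 114 mm over their backs; the gripper's body (76 mm by 85 mm) begins 54 mm behind the grasp point. The pads swing forward as they close: fully open they stand 13 mm farther back than shut.
Start: joints at [-1.385, 0.259, 1.535, -0, 1.348, -0.203], TCP at [0.209, -0.509, 0.25] pointing down, gripper open.
Joint ranges: [-3.14, 3.14], [-0.91, 2.08], [0.19, 2.58], [-1.22, 4.36], [0.22, 2.71], [-3.12, 3.12]. Speed limits (rad/s): [2.57, 2.57, 3.14, 3.14, 3.14, 3.14].

### API

Orientations are given as a unit quaternion [x, y, z, w].
In Python, from cell import * gives the robot as it stands.
- The arm moves only by the tool carry_out, never from a script. Its argument "rows" is a list of rows, each a list of 3 entries, a list of its own where there are three numbers: the shift along the tool's x, y, z in m, then the turn, a rotation vector about the tool's x, y, z in rad, then the opening, from 0 (shut) to 1 (fully open). In form: [[[x, y, z], [ax, ay, az], claw], ...]. A call has 1 to 10 rows; each row is the pose to reach, as a shift and turn from the pose measured when the call began, along the tool's axes at that moment; what a row does not reach only later rows make up. A row lasts 1/12 s, in which the tool goes at most 41.7 mm and 7.16 degrees, less where a joint would pass 70% of its speed; a pose out of reach is approached as far as the arm can. A call with a gripper value outside its range is refused whole. The fingers move at their own pace and stop on an object; "force" is the grip in N (left out, the last holds). Time passes only in rows, so rows that repeat a pose let the fingers close. It gives the time, the measured TCP pose, the force and the opening at its end, in the units of the state.
- read_state(): the state, without advancing time (a new reading comes with each control period).
- grab_frame(name): name is "side" or "top" or "wrist"; returns the picture (400x640x3 uint8, red, green, blue); there is no depth.
- get_calibration(name): a dict with "vfov" (degrees; the focal length in pixels is half the picture's height over the tangent of half this angle, whatever the lens; pixels are square), "cx", "cy" (the principal point, pixels), "R" (3x3) and "t" (3): a world point X has camera coordinates R X + t; the wrist camera has in their place "T_tool_cam" (4x4, takes a point from camera to tool coordinates, whose origin is the TCP and whose axes are the tool frame's). Camera axes: x right, y down, z forward; pixel columns grow to the right and rows downward; lengths in m; the calibration is good to about 2 mm. A picture is of the moment at which its call begins: read the wrist's pose just before it. get_calibration takes no time and is no camera call.
- hand_in(): hands the job in, once; it reports no verdict.
The state is a dict: "time": time; "joint_pos": joint angles; "qvel": joint speeds; "tau": joint torques, N m; "tcp_pos": TCP position; "orientation": TCP orientation; "wrist_force": force on the tool from outside, world axes, zero at the start; "wrist_torque": the same for the moment, N m; "width": finger opening in m.
Only numpy, scipy, OpenCV 4.12 (cv2) and the standard library are available. Lean on these libraries where they do the work, as an engineer would, in place of code of your own. Each camera call takes 0.05 s, during which the arm holds its last target. There are 200 camera calls.

## Working session

There is one attempt and no reset: what is moved stays moved. The work goes in short steps, Python scripts to look and compute and a tool call to move; the robot and the scene stay as the last step left them, time stands still between calls to the robot, and variables do not carry over. Pictures are saved under pics/ and viewed, about 8 in all and at most 12, crops included, and the job is handed in when it is done.

Besides the shell and the picture viewer there is one more tool, called in YAML: its name, and indented under it one key for each argument. carry_out: Moves the arm, as the interface text tells. Its arguments: {"type":"object","properties":{"rows":{"type":"array"},"force":{"type":"number"}},"required":["rows"]}

```bash
ls; mkdir -p pics; python3 - <<'E'
from cell import *
import cv2,numpy as np
s=read_state();print(s)
for n in("side","top","wrist"):
    c=get_calibration(n);print(n,c)
    cv2.imwrite(f"pics/{n}0.png",grab_frame(n)[:,:,::-1])
a=cv2.imread("pics/side0.png");b=cv2.imread("pics/top0.png")
E
```

```text
pics
{'time': 0.0, 'joint_pos': array([-1.38484494e+00,  2.59362060e-01,  1.53610548e+00, -1.74583294e-05,
        1.34799891e+00, -2.02780599e-01]), 'qvel': array([ 0.00033422,  0.00121797, -0.00050552, -0.00135413, -0.00057752,
        0.00045427]), 'tau': array([-6.79601708e-04, -4.46037018e+01, -2.90571409e+01, -4.26418601e-04,
        1.16356165e-02,  1.32916824e-06]), 'tcp_pos': array([ 0.20838952, -0.50844844,  0.24945542]), 'orientation': array([-0.58668976,  0.39448038, -0.39354281,  0.58762607]), 'wrist_force': array([ 0.48304314,  0.58518721, -0.08024982]), 'wrist_torque': array([0.02913718, 0.02027423, 0.02600118]), 'width': 0.08538227348509086}
side {'vfov': 48.53114231399574, 'cx': 320.89508944507577, 'cy': 199.1282791430305, 'R': array([[-0.76021853, -0.64954425, -0.01265103],
       [-0.46939174,  0.56262485, -0.68053264],
       [ 0.44915384, -0.51141524, -0.73260855]]), 't': array([0.44118599, 0.3728559 , 1.38432541])}
top {'vfov': 42.28417292037297, 'cx': 322.85661529431616, 'cy': 198.59614883692697, 'R': array([[-0.09376433, -0.99557645, -0.0059821 ],
       [-0.97137094,  0.09279869, -0.21869361],
       [ 0.21828134, -0.01469482, -0.97577524]]), 't': array([0.05415355, 0.58558414, 1.60424714])}
wrist {'vfov': 61.60333472670355, 'cx': 325.5281176967753, 'cy': 196.99777574880423, 'T_tool_cam': array([[ 9.99997468e-01, -2.22287840e-03,  3.49895477e-04,
        -4.42480896e-04],
       [-1.04249095e-03, -3.19843358e-01,  9.47469862e-01,
        -1.24007825e-01],
       [-1.99419854e-03, -9.47467828e-01, -3.19844866e-01,
         8.25136699e-02],
       [ 0.00000000e+00,  0.00000000e+00,  0.00000000e+00,
         1.00000000e+00]])}
```

View pics/top0.png

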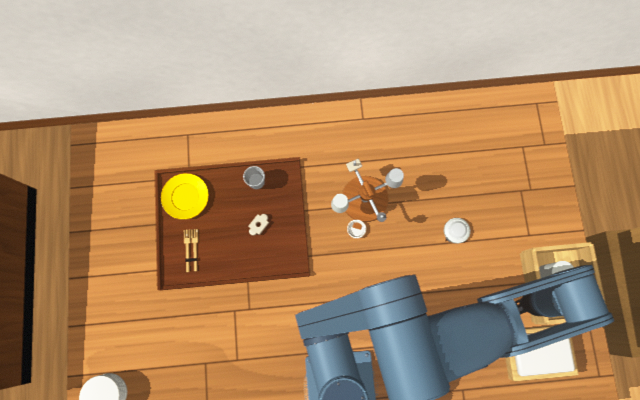

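View pics/side0.png

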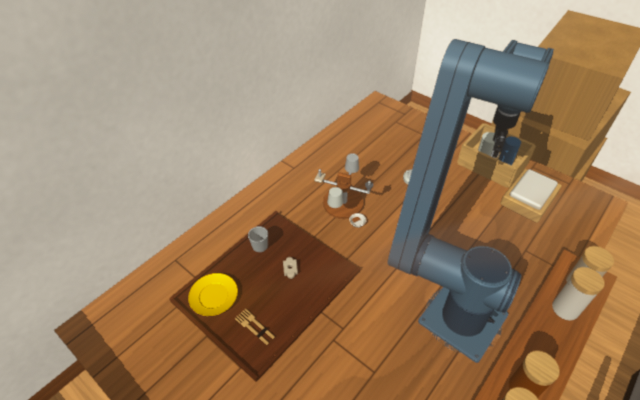

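The top view shows the dish at about (357,230), the empty hook at (382,216), the hub at (368,195), the teether at (259,224) and the tap light at (457,231). I'll enlarge the crops next.

```bash
cat > h.py <<'E'
from cell import *
import cv2,numpy as np
from scipy.spatial.transform import Rotation as Ro
def cam(n,s=None):
    c=get_calibration(n);f=200/np.tan(np.radians(c['vfov'])/2)
    if n=="wrist":
        s=s or read_state();T=c['T_tool_cam'];Rt=Ro.from_quat(s['orientation']).as_matrix()
        Rwc=Rt@T[:3,:3];o=Rt@T[:3,3]+s['tcp_pos']
    else:
        Rwc=c['R'].T;o=-Rwc@c['t']
    return f,c['cx'],c['cy'],Rwc,o
def ray(C,u,v):
    f,cx,cy,R,o=C;d=R@np.array([(u-cx)/f,(v-cy)/f,1]);return o,d/np.linalg.norm(d)
def onz(C,u,v,z):
    o,d=ray(C,u,v);return o+d*(z-o[2])/d[2]
def proj(C,X):
    f,cx,cy,R,o=C;p=R.T@(np.asarray(X)-o);return np.array([cx+f*p[0]/p[2],cy+f*p[1]/p[2]])
def tri(rays):
    A=np.zeros((3,3));b=np.zeros(3)
    for o,d in rays:
        P=np.eye(3)-np.outer(d,d);A+=P;b+=P@o
    X=np.linalg.solve(A,b);return X,[np.linalg.norm(np.cross(X-o,d)) for o,d in rays]
E
python3 - <<'E'
from h import *
a=cv2.imread("pics/top0.png")[140:260,230:430];b=cv2.imread("pics/side0.png")[140:290,230:430]
I=np.vstack([cv2.resize(a,None,fx=4,fy=4,interpolation=cv2.INTER_CUBIC)[:300*2-200], ])
T=cv2.resize(a,None,fx=3,fy=2.5) 
cv2.imwrite("pics/c1.png",cv2.resize(a,None,fx=4,fy=4,interpolation=cv2.INTER_CUBIC))
cv2.imwrite("pics/c2.png",cv2.resize(b,None,fx=4,fy=4,interpolation=cv2.INTER_CUBIC))
C=cam("top")
for n,u,v,z in(("dish",357,230,.016),("tip",382,216,.15),("hub",368,195,.14),("teether",259,224,.03),("tap",457,231,.035),("cup",254,177,.08),("plate",185,196,.03)):print(n,onz(C,u,v,z).round(3))
E
```

```text
dish [ 0.483 -0.104  0.016]
tip [ 0.498 -0.174  0.15 ]
hub [ 0.569 -0.14   0.14 ]
teether [0.531 0.214 0.03 ]
tap [ 0.447 -0.424  0.035]
cup [0.677 0.214 0.08 ]
plate [0.648 0.451 0.03 ]
```

View pics/c1.png

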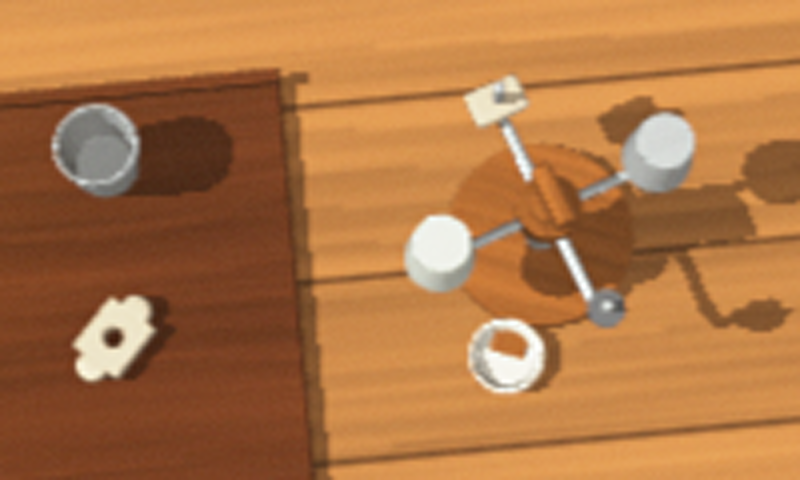

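```bash
python3 - <<'E'
from h import *
C=cam("top")
d=onz(C,356.75,228.75,.016);k=onz(C,368.9,188.5,.158);t=onz(C,230+607/4,140+305/4,.156)
opp=onz(C,230+503/4,140+93/4,.15)
print(d,k,t,opp)
an=lambda v:np.degrees(np.arctan2(v[1],v[0]))
print("dishdir",an(d-k),"hookdir",an(t-k),an(t-opp),"r",np.linalg.norm((d-k)[:2]),np.linalg.norm((t-k)[:2]))
s=read_state();R=Ro.from_quat(s['orientation']).as_matrix();print(R.round(3), "xyaw",an(R[:,0]))
print(np.degrees(s['joint_pos']))
tgt=np.array([k[0],k[1],.30]);print("shift",R.T@(tgt-s['tcp_pos']))
E
```

```text
[ 0.48753944 -0.10329769  0.016     ] [ 0.5853646 -0.1429696  0.158    ] [ 0.49636251 -0.17205552  0.156     ] [ 0.67134052 -0.11233687  0.15      ]
dishdir 157.92552988493918 hookdir -161.90258890128206 -161.15562095405915 r 0.10556335709569988 0.09363420175456368
[[ 0.379 -0.     0.925]
 [-0.925  0.001  0.379]
 [-0.001 -1.     0.   ]] xyaw -67.7214399859176
[-7.93409407e+01  1.48497846e+01  8.79955305e+01  4.18127271e-04
  7.72351222e+01 -1.16195820e+01]
shift [-0.19548488 -0.04991774  0.48737872]
```

carry_out:
  rows:
    - [[-0.195,-0.05,0.487],[0,0.07,0],1]
    - [[-0.195,-0.05,0.487],[0,0.07,0],1]
    - [[-0.195,-0.05,0.487],[0,0.07,0],1]
    - [[-0.195,-0.05,0.487],[0,0.07,0],1]
    - [[-0.195,-0.05,0.487],[0,0.07,0],1]
    - [[-0.195,-0.05,0.487],[0,0.07,0],1]
    - [[-0.195,-0.05,0.487],[0,0.07,0],1]
    - [[-0.195,-0.05,0.487],[0,0.07,0],1]
    - [[-0.195,-0.05,0.487],[0,0.07,0],1]
    - [[-0.195,-0.05,0.487],[0,0.07,0],1]

```text
time: 0.98
tcp_pos: [0.5073, -0.2183, 0.2897]
orientation: [-0.573, 0.415, -0.414, 0.573]
wrist_force: [0.3, -1.2, 1.1]
width: 0.0856
```

```bash
cat > snap.py <<'E'
import sys,pickle
from h import *
s=read_state();f=grab_frame("wrist");n=sys.argv[1]
cv2.imwrite(f"pics/{n}.png",f[:,:,::-1]);pickle.dump(s,open(f"pics/{n}.pkl","wb"))
print(s['time'],s['tcp_pos'].round(4),s['orientation'].round(4))
E
python3 snap.py w1; python3 -c "
from h import *
s=read_state();R=Ro.from_quat(s['orientation']).as_matrix();print(R.T@(np.array([.585,-.143,.30])-s['tcp_pos']))"
```

```text
0.9833 [ 0.5073 -0.2183  0.2897] [-0.5727  0.4147 -0.4139  0.5733]
[-0.04298006 -0.00881941  0.09119873]
```

carry_out:
  rows:
    - [[-0.043,-0.02,0.071],[0,0,0],1]
    - [[-0.043,-0.02,0.071],[0,0,0],1]
    - [[-0.043,-0.02,0.071],[0,0,0],1]
    - [[-0.043,-0.02,0.071],[0,0,0],1]

```text
time: 1.37
tcp_pos: [0.5675, -0.147, 0.3115]
orientation: [-0.572, 0.411, -0.412, 0.578]
wrist_force: [-0.7, -0.3, -0.2]
width: 0.0854
```

```bash
python3 snap.py w2; python3 - <<'E'
import cv2,numpy as np
cv2.imwrite("pics/w12.png",np.hstack([cv2.imread("pics/w2.png")]))
E
```

```text
1.3667 [ 0.5675 -0.147   0.3115] [-0.5721  0.411  -0.4124  0.5777]
```

View pics/w2.png

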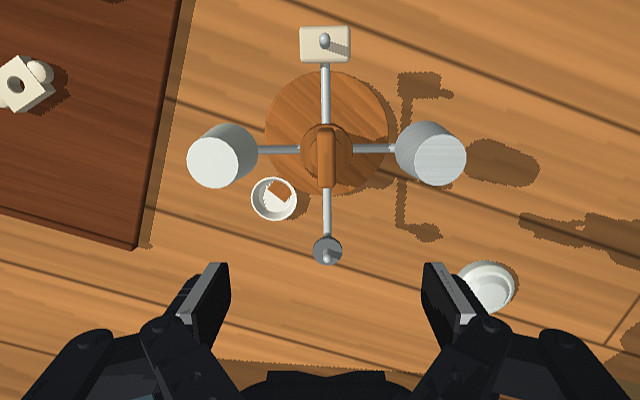

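The hook arm stands vertical in the picture, so the jaws are aligned with the knob. The knob is at about (326,157), the tip near (327,254) and the dish near (274,199). I'll zoom in for detail across both views.

```bash
python3 - <<'E'
from h import *
import pickle
a=cv2.imread("pics/w1.png");b=cv2.imread("pics/w2.png")
s1,s2=[pickle.load(open(f"pics/w{i}.pkl","rb")) for i in(1,2)]
C1,C2=cam("wrist",s1),cam("wrist",s2)
for X in([.585,-.143,.158],[.496,-.172,.156]):
    print(proj(C1,X),proj(C2,X))
k1=proj(C1,[.54,-.158,.15]).astype(int)
x0,y0=max(k1[0]-50,0),max(k1[1]-75,0);print(x0,y0)
A=cv2.resize(a[y0:y0+150,x0:x0+100],None,fx=4,fy=4,interpolation=cv2.INTER_CUBIC)
B=cv2.resize(b[120:270,276:376],None,fx=4,fy=4,interpolation=cv2.INTER_CUBIC)
cv2.imwrite("pics/c3.png",np.hstack([A,B]))
hsv=cv2.cvtColor(b,cv2.COLOR_BGR2HSV)
m=((hsv[...,1]<45)&(hsv[...,2]>120)).astype(np.uint8)
m[:, :230]=0;m[:,320:]=0;m[:175]=0;m[240:]=0
c=max(cv2.findContours(m,0,2)[0],key=cv2.contourArea);e=cv2.fitEllipse(cv2.convexHull(c));print("dish",e)
print(onz(C2,*e[0],.016))
E
```

```text
[259.49753392  61.70046168] [328.58627486 165.78366964]
[267.08789013 187.33371003] [327.21205144 262.82336429]
215 53
dish ((273.4774169921875, 198.34364318847656), (43.31813049316406, 45.98689270019531), 114.61225891113281)
[ 0.48962695 -0.09962885  0.016     ]
```

View pics/c3.png

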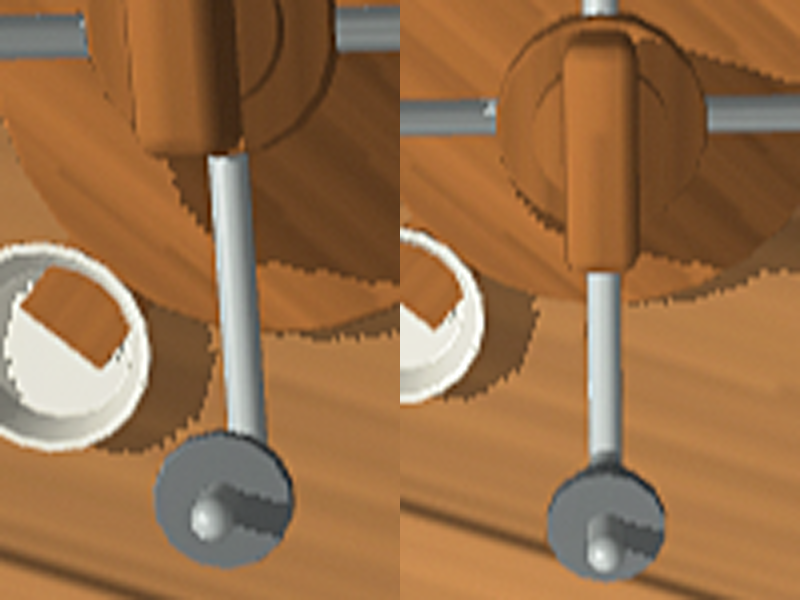

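```bash
python3 - <<'E'
from h import *
import pickle
s1,s2=[pickle.load(open(f"pics/w{i}.pkl","rb")) for i in(1,2)]
C1,C2=cam("wrist",s1),cam("wrist",s2)
for n,p,q in(("tip",(267,183),(326.75,258.5)),("collar",(271,178),(327.6,250.75)),("bar near end",(261.75,90),(326.5,186.5))):
    print(n,*tri([ray(C1,*p),ray(C2,*q)]))
t=onz(C2,326.75,258.5,.153);col=onz(C2,327.6,250.75,.13)
k0=onz(C2,326,128,.158);k1=onz(C2,326.5,187,.158);h=onz(C2,326.75,148.75,.112)
o1=onz(C2,324.5,41,.152)
print(t,col,k0,k1,(k0+k1)/2,h,o1,(o1+t)/2, np.linalg.norm((t-o1)[:2]))
d=np.array([ 0.4896,-0.0996,0.016]);an=lambda v:np.degrees(np.arctan2(v[1],v[0]))%360
for k in((k0+k1)/2,h,(o1+t)/2):
    print(np.linalg.norm((d-k)[:2]),an(d-k),an(t-k),np.linalg.norm((t-k)[:2]))
print(an(t-o1),an(Ro.from_quat(s2['orientation']).as_matrix()[:,0]),C2[4])
# base disk / dish relation
E
```

```text
tip [ 0.49834523 -0.17072736  0.15251559] [np.float64(2.962822345278858e-05), np.float64(2.9628223452820607e-05)]
collar [ 0.49842553 -0.17155362  0.13645939] [np.float64(0.00010419751097252597), np.float64(0.00010419751097252931)]
bar near end [ 0.56611784 -0.14806999  0.15260601] [np.float64(0.0006106652509072934), np.float64(0.0006106652509072844)]
[ 0.49862291 -0.17065654  0.153     ] [ 0.49537048 -0.17270356  0.13      ] [ 0.61418123 -0.13081529  0.158     ] [ 0.56669493 -0.14733737  0.158     ] [ 0.59043808 -0.13907633  0.158     ] [ 0.59054667 -0.13954518  0.112     ] [ 0.67598263 -0.10867719  0.152     ] [ 0.58730277 -0.13966687  0.1525    ] 0.18787738042005356
0.10828988271063249 158.62053164981398 198.9808680502243 0.09709445980639345
0.10856264600701691 158.41100653676008 198.69825473589106 0.09704583359774645
0.10559917374172997 157.70198874862803 199.2622535425702 0.09393869021002678
199.2622535425702 288.7812647443387 [ 0.64469624 -0.120704    0.43610455]
```

```bash
cat > go.py <<'E'
import sys
from h import *
s=read_state();R=Ro.from_quat(s['orientation']).as_matrix()
t=np.array([float(v) for v in sys.argv[1:4]]);print("shift",(R.T@(t-s['tcp_pos'])).round(4),"xyaw",np.degrees(np.arctan2(R[1,0],R[0,0])).round(2),"down",R[:,1].round(4),"tcp",s['tcp_pos'].round(4),"F",s['wrist_force'].round(1),"M",s['wrist_torque'].round(2),s['time'],s['width'],"q6",s['joint_pos'][5].round(2))
if len(sys.argv)>4:
    y=np.radians(float(sys.argv[4]));x=np.array([np.cos(y),np.sin(y),0]);Y=np.array([0,0,-1.]);T=np.c_[x,Y,np.cross(x,Y)]
    print("turn",Ro.from_matrix(R.T@T).as_rotvec().round(4))
E
python3 go.py .589 -.139 .146 -70.9
```

```text
shift [-0.0012  0.1649  0.0237] xyaw -71.3 down [ 0.0044  0.0048 -1.    ] tcp [ 0.5662 -0.1485  0.3108] F [-0.5 -0.2 -0.5] M [-0.01  0.03  0.01] 1.4167 0.08543691034874427 q6 0.79
turn [-0.0057 -0.0069 -0.0031]
```

carry_out:
  rows:
    - [[-0.001,0.02,0.024],[-0.0057,-0.007,-0.003],0.55]
    - [[-0.001,0.05,0.024],[-0.0057,-0.007,-0.003],0.55]
    - [[-0.001,0.08,0.024],[-0.0057,-0.007,-0.003],0.55]
    - [[-0.001,0.11,0.024],[-0.0057,-0.007,-0.003],0.55]
    - [[-0.001,0.13,0.024],[-0.0057,-0.007,-0.003],0.55]
    - [[-0.001,0.15,0.024],[-0.0057,-0.007,-0.003],0.55]
    - [[-0.001,0.165,0.024],[-0.0057,-0.007,-0.003],0.55]
    - [[-0.001,0.165,0.024],[-0.0057,-0.007,-0.003],0.55]
    - [[-0.001,0.165,0.024],[-0.0057,-0.007,-0.003],0.55]

```text
time: 2.17
tcp_pos: [0.5878, -0.1403, 0.145]
orientation: [0.576, -0.412, 0.409, -0.575]
wrist_force: [1.0, 0.4, 0.6]
width: 0.047
```

```bash
python3 go.py .589 -.139 .146 -70.9; python3 snap.py w3
```

```text
shift [-0.0008 -0.001   0.0015] xyaw -70.99 down [-3.e-03  9.e-04 -1.e+00] tcp [ 0.5878 -0.1403  0.145 ] F [1.  0.4 0.6] M [ 0.01 -0.02 -0.02] 2.1667 0.04697315759119585 q6 0.82
turn [ 0.0026 -0.0015 -0.0019]
2.1667 [ 0.5878 -0.1403  0.145 ] [ 0.5761 -0.4116  0.4095 -0.5754]
```

View pics/w3.png

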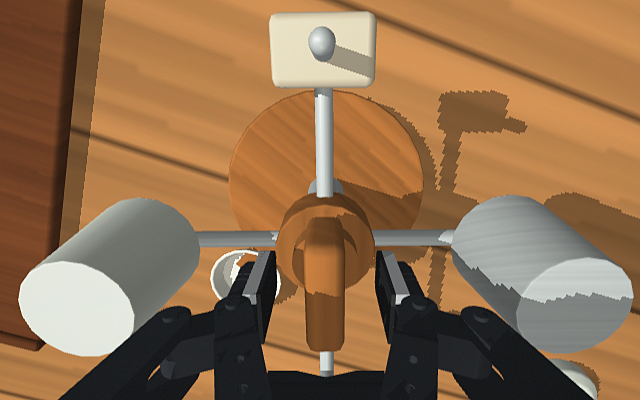

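The jaws straddle the knob bar. I'll close them next.

carry_out:
  rows:
    - [[0,0,0],[0,0,0],0.1]
    - [[0,0,0],[0,0,0],0.0]
    - [[0,0,0],[0,0,0],0.0]
    - [[0,0,0],[0,0,0],0.0]
    - [[0,0,0],[0,0,0],0.0]
    - [[0,0,0],[0,0,0],0.0]
  force: 40

```text
time: 2.72
tcp_pos: [0.5888, -0.1395, 0.1479]
orientation: [-0.576, 0.41, -0.41, 0.576]
wrist_force: [-3.0, 4.2, 5.9]
width: 0.0156
```

carry_out:
  rows:
    - [[0,0,0],[0,0.08,0],0]
    - [[0,0,0],[0,0.16,0],0]
    - [[0,0,0],[0,0.24,0],0]
    - [[0,0,0],[0,0.32,0],0]
    - [[0,0,0],[0,0.4,0],0]
    - [[0,0,0],[0,0.48,0],0]
    - [[0,0,0],[0,0.56,0],0]
    - [[0,0,0],[0,0.64,0],0]
    - [[0,0,0],[0,0.71,0],0]
    - [[0,0,0],[0,0.71,0],0]

```text
time: 3.55
tcp_pos: [0.5888, -0.1399, 0.1479]
orientation: [0.396, -0.585, 0.586, -0.397]
wrist_force: [0.8, -1.8, -5.3]
width: 0.0153
```

```bash
python3 go.py .589 -.139 .3 -111.7; python3 snap.py w4; python3 - <<'E'
from h import *
import pickle
b=cv2.imread("pics/w4.png");C=cam("wrist",pickle.load(open("pics/w4.pkl","rb")))
a=grab_frame("top")[140:260,310:430,::-1]
cv2.imwrite("pics/c5.png",np.hstack([cv2.resize(b,None,fx=.75,fy=.75),cv2.resize(a,(300,300),interpolation=cv2.INTER_CUBIC)]))
E
```

```text
shift [-0.0009 -0.1521 -0.    ] xyaw -111.78 down [ 6.e-04 -0.e+00 -1.e+00] tcp [ 0.5888 -0.1399  0.1479] F [ 0.8 -1.8 -5.3] M [-0.26 -0.09 -0.16] 3.55 0.015255411696761804 q6 1.53
turn [-0.0005 -0.0013 -0.0002]
3.55 [ 0.5888 -0.1399  0.1479] [ 0.3964 -0.5853  0.5856 -0.3967]
```

View pics/c5.png

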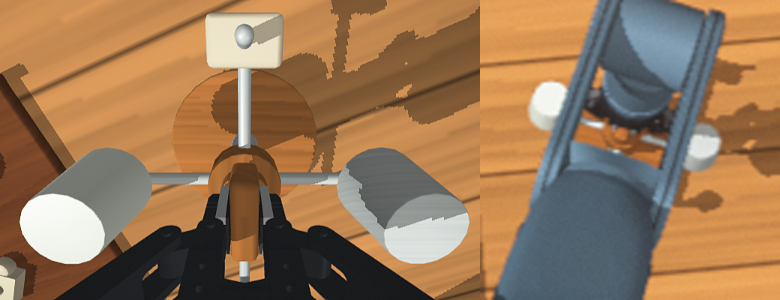

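The head turned with the tool. Next I'll let go, rise and check.

carry_out:
  rows:
    - [[0,0,0],[0,0,0],0.55]
    - [[0,0,0],[0,0,0],0.55]
    - [[0,0,0],[0,0,0],0.55]
    - [[0,0,0],[0,0,0],0.55]
    - [[0,-0.04,0],[0,0,0],0.55]
    - [[0,-0.08,0],[0,0,0],0.55]
    - [[0,-0.12,0],[0,0,0],0.55]
    - [[0,-0.155,-0.02],[0,0,0],0.55]
    - [[0,-0.155,-0.02],[0,0,0],0.55]
    - [[0,-0.155,-0.02],[0,0,0],0.55]

```text
time: 4.48
tcp_pos: [0.5708, -0.1325, 0.3065]
orientation: [0.397, -0.582, 0.586, -0.4]
wrist_force: [-0.1, 0.4, -0.8]
width: 0.0471
```

```bash
python3 go.py .53 .21 .25; python3 snap.py w5
```

```text
shift [-0.3038  0.0553 -0.1637] xyaw -111.48 down [ 0.0068 -0.0026 -1.    ] tcp [ 0.5708 -0.1325  0.3065] F [-0.1  0.4 -0.8] M [0.01 0.06 0.  ] 4.4833 0.04712324241621386 q6 1.53
4.4833 [ 0.5708 -0.1325  0.3065] [ 0.3966 -0.5823  0.5865 -0.3995]
```

View pics/w5.png

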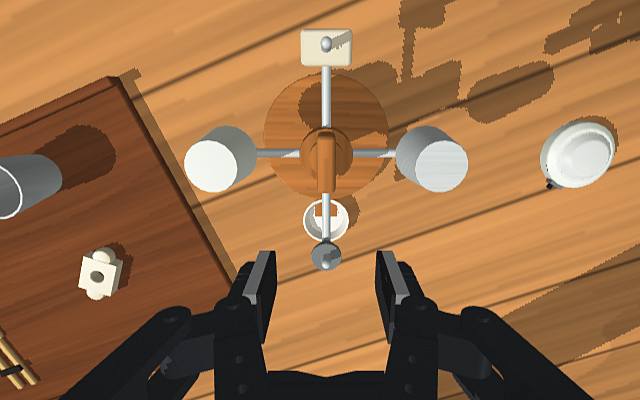

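The hook arm now runs straight over the dish, which sits at about (326,219). The teether is at about (97,277).

```bash
python3 - <<'E'
from h import *
import pickle
b=cv2.imread("pics/w5.png");C=cam("wrist",pickle.load(open("pics/w5.pkl","rb")))
an=lambda v:np.degrees(np.arctan2(v[1],v[0]))%360
hsv=cv2.cvtColor(b,cv2.COLOR_BGR2HSV)
m=((hsv[...,1]<70)&(hsv[...,2]>110)).astype(np.uint8)
q=m.copy();q[:,:300]=0;q[:,352:]=0;q[:195]=0;q[236:]=0
p=np.argwhere(q)[:,::-1].astype(np.int32);e=cv2.fitEllipse(cv2.convexHull(p));d=onz(C,*e[0],.016);print("dish",e,d)
t=onz(C,325.5,265,.153);print("tip",t);o=onz(C,326,44,.152)
k=(t+o)/2;print("axis",k,"head deg",an(t-k)-an(d-k), an(t-np.array([.589,-.139,0]))-an(d-np.array([.589,-.139,0])))
q=m.copy();q[:,:70]=0;q[:,135:]=0;q[:240]=0;q[310:]=0
c=max(cv2.findContours(q,0,2)[0],key=cv2.contourArea);r=cv2.minAreaRect(c);print("teether",r,onz(C,97,277,.03))
l=onz(C,104,254,.026)-onz(C,94,296,.026);print("long yaw",an(l),np.linalg.norm(l))
T=cam("top");l=onz(T,263,217,.028)-onz(T,253,232,.028);print("top long",an(l)); print(tri([ray(C,97,277),ray(T,230+113/4,140+337/4)]))
# fingertip
c=get_calibration("wrist");M=np.linalg.inv(c['T_tool_cam'])
for y in(.005,.010,.015,.019):
    for z in (.011,-.011):
        v=M@[-.0235,y,z,1];f=C[0];print(y,z,c['cx']+f*v[0]/v[2],c['cy']+f*v[1]/v[2])
E
```

```text
dish ((325.4981384277344, 219.21139526367188), (44.730098724365234, 46.651065826416016), 179.6160430908203) [ 0.49060666 -0.10042374  0.016     ]
tip [ 0.49923584 -0.10376013  0.153     ]
axis [ 0.58714793 -0.13875792  0.1525    ] head deg -0.05067745613101238 -0.025878316383852962
teether ((99.95600891113281, 273.49200439453125), (39.623130798339844, 52.323997497558594), 10.30484676361084) [0.53178152 0.21870963 0.03      ]
long yaw 315.6443200621158 0.07143926381234163
top long 322.3552189327481
(array([0.5313027 , 0.21641241, 0.03157497]), [np.float64(0.0011764925900183373), np.float64(0.001176492590018127)])
0.005 0.011 272.26612761642474 257.8880511770622
0.005 -0.011 274.8234488553519 301.09346843506484
0.01 0.011 273.94361524032246 252.3847562607877
0.01 -0.011 276.348468584416 294.53050165796867
0.015 0.011 275.5181728636645 247.2191414207895
0.015 -0.011 277.7839828768533 288.35272413171043
0.019 0.011 276.70992312383987 243.30939385850797
0.019 -0.011 278.8731241532532 283.66557295828727
```

```bash
python3 go.py .531 .217 .22 -132
```

```text
shift [-0.3107  0.0836 -0.1646] xyaw -111.48 down [ 2.8e-03 -9.0e-04 -1.0e+00] tcp [ 0.5702 -0.1324  0.304 ] F [ 0.2 -0.4  0.6] M [-0.    0.05  0.02] 4.5333 0.046834487471220064 q6 1.53
turn [-0.0029  0.3581 -0.0008]
```

carry_out:
  rows:
    - [[-0.035,0,-0.02],[0,0.04,0],0.7]
    - [[-0.07,0,-0.04],[0,0.08,0],0.7]
    - [[-0.105,0,-0.06],[0,0.12,0],0.7]
    - [[-0.14,0,-0.075],[0,0.16,0],0.7]
    - [[-0.175,0,-0.095],[0,0.2,0],0.7]
    - [[-0.21,0.02,-0.11],[0,0.24,0],0.7]
    - [[-0.245,0.04,-0.13],[0,0.28,0],0.7]
    - [[-0.28,0.06,-0.15],[0,0.32,0],0.7]
    - [[-0.311,0.083,-0.165],[-0.003,0.358,-0.001],0.7]
    - [[-0.311,0.083,-0.165],[-0.003,0.358,-0.001],0.7]

```text
time: 5.37
tcp_pos: [0.5266, 0.2218, 0.2145]
orientation: [-0.292, 0.647, -0.644, 0.285]
wrist_force: [-0.6, -1.0, -0.8]
width: 0.0595
```

```bash
python3 go.py .531 .217 .22 -132; python3 snap.py w6
```

```text
shift [ 0.0007 -0.0056  0.0064] xyaw -131.87 down [-1.060e-02  4.000e-04 -9.999e-01] tcp [0.5266 0.2218 0.2145] F [-0.6 -1.  -0.8] M [ 0.01  0.02 -0.02] 5.3667 0.0595299391295325 q6 2.5
turn [0.0081 0.0023 0.0068]
5.3667 [0.5266 0.2218 0.2145] [-0.2917  0.6473 -0.644   0.285 ]
```

View pics/w6.png

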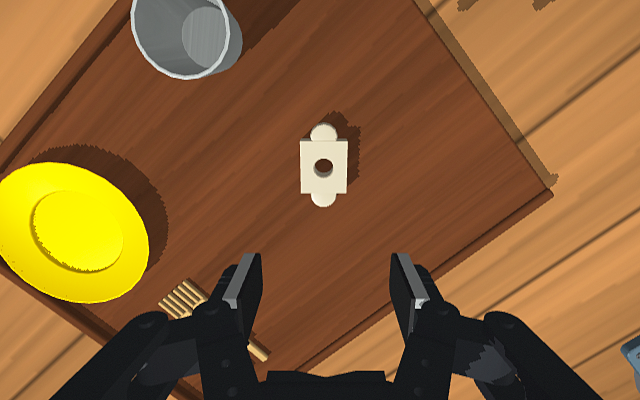

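The teether is aligned with the jaws, its hole at about (324,167).

```bash
python3 - <<'E'
from h import *
import pickle
b=cv2.imread("pics/w6.png");C=cam("wrist",pickle.load(open("pics/w6.pkl","rb")));C5=cam("wrist",pickle.load(open("pics/w5.pkl","rb")))
hsv=cv2.cvtColor(b,cv2.COLOR_BGR2HSV)
m=((hsv[...,1]<90)&(hsv[...,2]>110)).astype(np.uint8)
m[:, :280]=0;m[:,370:]=0;m[:110]=0;m[220:]=0
cs,h=cv2.findContours(m,cv2.RETR_CCOMP,2)
for c in cs:
    if cv2.contourArea(c)>50: print(cv2.contourArea(c),cv2.minAreaRect(c),cv2.boundingRect(c))
r=cv2.minAreaRect(max(cs,key=cv2.contourArea));B=cv2.boxPoints(r);P=np.array([onz(C,*p,.026) for p in B])
for i in range(4):
    v=P[(i+1)%4]-P[i];print(np.linalg.norm(v).round(4),np.degrees(np.arctan2(v[1],v[0])))
print(P.mean(0), onz(C,324,167,.03), tri([ray(C,324,166.5),ray(C5,97,277)]))
E
```

```text
3036.5 ((323.5, 165.0), (82.0, 47.0), 90.0) (300, 124, 48, 83)
268.5 ((323.5, 167.0), (19.0, 18.0), 0.0) (314, 158, 20, 19)
0.043 -132.03114421757672
0.0802 139.21634638217338
0.0466 47.8625720659458
0.0801 -43.40501649350215
[0.53165942 0.21866339 0.026     ] [0.53185831 0.21787308 0.03      ] (array([0.5323539 , 0.21726779, 0.03162662]), [np.float64(0.00016285766921857555), np.float64(0.0001628576692183527)])
```

```bash
python3 go.py .532 .218 .028 -132
```

```text
shift [-0.0025  0.187   0.0067] xyaw -131.74 down [-1.000e-02 -7.000e-04 -9.999e-01] tcp [0.5272 0.2207 0.2151] F [ 0.   0.8 -1. ] M [ 0.01 -0.01  0.03] 5.4167 0.05957418749525047 q6 2.5
turn [0.007  0.0045 0.0072]
```

carry_out:
  rows:
    - [[-0.0025,0.03,0.0067],[0.007,0.0045,0.0072],0.75]
    - [[-0.0025,0.065,0.0067],[0.007,0.0045,0.0072],0.75]
    - [[-0.0025,0.1,0.0067],[0.007,0.0045,0.0072],0.75]
    - [[-0.0025,0.13,0.0067],[0.007,0.0045,0.0072],0.75]
    - [[-0.0025,0.15,0.0067],[0.007,0.0045,0.0072],0.75]
    - [[-0.0025,0.165,0.0067],[0.007,0.0045,0.0072],0.75]
    - [[-0.0025,0.165,0.0067],[0.007,0.0045,0.0072],0.75]
    - [[-0.0025,0.165,0.0067],[0.007,0.0045,0.0072],0.75]

```text
time: 6.08
tcp_pos: [0.5318, 0.2168, 0.049]
orientation: [-0.288, 0.646, -0.646, 0.286]
wrist_force: [-0.1, 0.5, 0.2]
width: 0.0639
```

```bash
python3 go.py .532 .218 .028 -132
```

```text
shift [-0.0011  0.021  -0.0006] xyaw -132.03 down [-2.8e-03 -9.0e-04 -1.0e+00] tcp [0.5318 0.2168 0.049 ] F [-0.1  0.5  0.2] M [-0.   -0.05 -0.01] 6.0833 0.06386447958417346 q6 2.5
turn [ 0.0015 -0.0005  0.0025]
```

carry_out:
  rows:
    - [[-0.001,0.01,0],[0,0,0],0.75]
    - [[-0.001,0.02,0],[0,0,0],0.75]
    - [[-0.001,0.02,0],[0,0,0],0.75]
    - [[-0.001,0.02,0],[0,0,0],0.6]
    - [[-0.001,0.02,0],[0,0,0],0.4]
    - [[-0.001,0.02,0],[0,0,0],0.4]
    - [[-0.001,0.02,0],[0,0,0],0.4]
    - [[-0.001,0.02,0],[0,0,0],0.4]
    - [[-0.001,0.02,0],[0,0,0],0.4]
  force: 40

```text
time: 6.83
tcp_pos: [0.5344, 0.2182, 0.0312]
orientation: [0.287, -0.646, 0.646, -0.288]
wrist_force: [1.6, 1.9, 6.5]
width: 0.0433
```

```bash
python3 go.py .532 .218 .2 -132
```

```text
shift [ 0.0015 -0.1688 -0.0015] xyaw -132.01 down [ 2.2e-03  3.0e-04 -1.0e+00] tcp [0.5344 0.2182 0.0312] F [1.6 1.9 6.5] M [ 0.09 -0.03  0.02] 6.8333 0.04327826004109509 q6 2.5
turn [-0.0014 -0.0001 -0.0016]
```

carry_out:
  rows:
    - [[0,-0.02,0],[0,0,0],0.4]
    - [[0,-0.055,0],[0,0,0],0.4]
    - [[0,-0.09,0],[0,0,0],0.4]
    - [[0,-0.125,0],[0,0,0],0.4]
    - [[0,-0.16,0],[0,0,0],0.4]
    - [[0,-0.195,0],[0,0,0],0.4]
    - [[0,-0.22,0],[0,0,0],0.4]
    - [[0,-0.22,0],[0,0,0],0.4]

```text
time: 7.5
tcp_pos: [0.5367, 0.2188, 0.2587]
orientation: [0.283, -0.645, 0.647, -0.293]
wrist_force: [0.9, 1.2, 0.5]
width: 0.0435
```

```bash
python3 go.py .48 -.097 .25 -111.7; python3 snap.py w7; python3 - <<'E'
from h import *
b=cv2.imread("pics/w7.png")
cv2.imwrite("pics/c7.png",cv2.resize(b[200:400,160:480],None,fx=2,fy=2))
E
```

```text
shift [0.2728 0.007  0.169 ] xyaw -131.98 down [ 0.0144  0.0026 -0.9999] tcp [0.5367 0.2188 0.2587] F [0.9 1.2 0.5] M [ 0.   -0.05 -0.  ] 7.5 0.04345307024670642 q6 2.5
turn [-0.0109 -0.354  -0.0099]
7.5 [0.5367 0.2188 0.2587] [ 0.2827 -0.6447  0.6471 -0.2927]
```

View pics/c7.png

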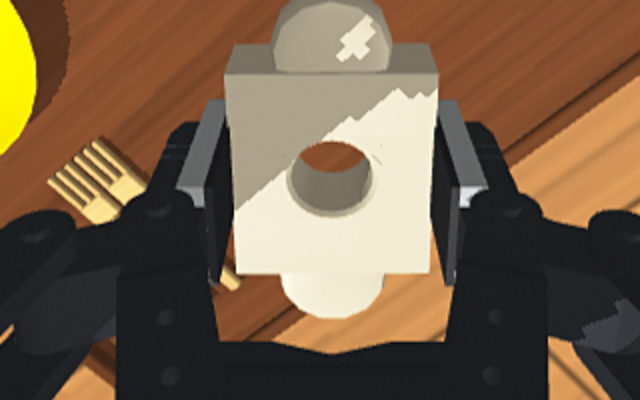

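The grasp holds. The hole is centred at about (325,289) in the full picture. I'll work out its offset in the tool frame.

```bash
python3 - <<'E'
from h import *
import pickle
c=get_calibration("wrist");T=c['T_tool_cam'];f=200/np.tan(np.radians(c['vfov'])/2)
def at(u,v,d): return (T@[(u-c['cx'])/f*d,(v-c['cy'])/f*d,d,1])[:3]
Q=[]
for (u1,u2,v) in((272.5,379,236.5),(278.5,375,336.5)):
    d=f*.0437/(u2-u1); Q+=[at(u1,v,d),at(u2,v,d)]
Q=np.array(Q);print(Q.round(4),Q.mean(0))
def ony(u,v,y):
    o=T[:3,3];d=T[:3,:3]@[(u-c['cx'])/f,(v-c['cy'])/f,1];return o+d*(y-o[1])/d[1]
for y in(-.004,0,.004): print(y,ony(325.5,289.5,y),ony(325.5,236.5,y)[2],ony(325.5,336.5,y)[2])
E
```

```text
[[-0.0222  0.0013  0.0228]
 [ 0.0215  0.0013  0.0227]
 [-0.0218 -0.0002 -0.0263]
 [ 0.0219 -0.0002 -0.0264]] [-0.00013814  0.0005598  -0.00177882]
-0.004 [-0.00046847 -0.004       0.00102977] 0.02525478346468206 -0.022958413146992776
0 [-0.00047245  0.         -0.00166977] 0.023362684886858817 -0.026457513436119462
0.004 [-0.00047643  0.004      -0.00436932] 0.021470586309035568 -0.02995661372524616
```

```bash
python3 go.py .501 -.105 .225 -111.7
```

```text
shift [0.2639 0.0296 0.1905] xyaw -131.99 down [ 0.0102  0.0018 -0.9999] tcp [0.5356 0.2186 0.2555] F [-0.5 -0.9 -1.3] M [ 0.01 -0.04  0.08] 7.55 0.04319877348717902 q6 2.5
turn [-0.0078 -0.3541 -0.0069]
```

carry_out:
  rows:
    - [[0.03,0.0,0.022],[0,-0.04,0],0.4]
    - [[0.06,0.0,0.043],[0,-0.08,0],0.4]
    - [[0.09,0.0,0.065],[0,-0.12,0],0.4]
    - [[0.12,0.0,0.087],[0,-0.16,0],0.4]
    - [[0.15,0.0,0.108],[0,-0.2,0],0.4]
    - [[0.18,0.0,0.13],[0,-0.24,0],0.4]
    - [[0.21,0.01,0.152],[0,-0.28,0],0.4]
    - [[0.24,0.02,0.173],[0,-0.32,0],0.4]
    - [[0.264,0.0296,0.1905],[-0.0078,-0.354,-0.007],0.4]
    - [[0.264,0.0296,0.1905],[-0.0078,-0.354,-0.007],0.4]

```text
time: 8.38
tcp_pos: [0.4988, -0.1095, 0.2218]
orientation: [-0.398, 0.587, -0.585, 0.394]
wrist_force: [0.4, -1.1, -0.6]
width: 0.043
```

```bash
python3 snap.py w8; python3 go.py .501 -.105 .19 -111.7; python3 - <<'E'
from h import *
b=cv2.imread("pics/w8.png")[180:400,180:470]
a=grab_frame("side")[:,:,::-1];cv2.imwrite("pics/s8.png",a)
C=cam("side");p=proj(C,[.499,-.104,.154]).astype(int);print(p)
a=a[p[1]-50:p[1]+60,p[0]-70:p[0]+75]
cv2.imwrite("pics/c8.png",np.hstack([cv2.resize(b,(400,303)),cv2.resize(a,(400,303),interpolation=cv2.INTER_CUBIC)]))
E
```

```text
8.3833 [ 0.4988 -0.1095  0.2218] [-0.3978  0.5867 -0.5848  0.3944]
shift [-0.0026  0.0326  0.0009] xyaw -111.95 down [-0.0045  0.0014 -1.    ] tcp [ 0.4993 -0.1071  0.2226] F [ 0.2  0.4 -1.7] M [ 0.01 -0.01 -0.03] 8.4333 0.042901911492610946 q6 1.52
turn [ 0.0046 -0.0043  0.0004]
[357 192]
```

View pics/c8.png

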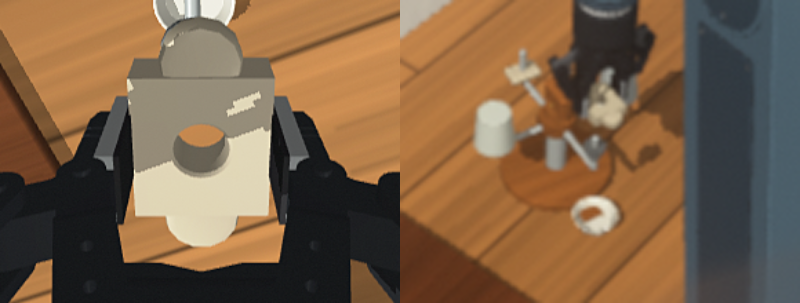

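carry_out:
  rows:
    - [[-0.0026,0.01,0.001],[0.0046,-0.0043,0],0.4]
    - [[-0.0026,0.02,0.001],[0.0046,-0.0043,0],0.4]
    - [[-0.0026,0.03,0.001],[0.0046,-0.0043,0],0.4]
    - [[-0.0026,0.033,0.001],[0.0046,-0.0043,0],0.4]
    - [[-0.0026,0.033,0.001],[0.0046,-0.0043,0],0.4]
    - [[-0.0026,0.033,0.001],[0.0046,-0.0043,0],0.4]

```text
time: 8.98
tcp_pos: [0.5016, -0.103, 0.1903]
orientation: [0.397, -0.585, 0.585, -0.398]
wrist_force: [-0.8, 0.7, -0.8]
width: 0.0428
```

```bash
python3 go.py .501 -.105 .16 -111.7;python3 snap.py w9; python3 - <<'E'
from h import *
b=cv2.imread("pics/w9.png")
print([tuple(x) for x in b[255:330:5,325]])
E
```

```text
shift [0.0022 0.0303 0.0001] xyaw -111.59 down [ 8.e-04  2.e-04 -1.e+00] tcp [ 0.5016 -0.103   0.1903] F [-0.8  0.7 -0.8] M [-0.01 -0.01 -0.01] 8.9833 0.04278225183179153 q6 1.53
turn [-0.0007  0.0018 -0.0005]
8.9833 [ 0.5016 -0.103   0.1903] [ 0.3972 -0.5847  0.5849 -0.3978]
[(np.uint8(122), np.uint8(140), np.uint8(150)), (np.uint8(122), np.uint8(142), np.uint8(150)), (np.uint8(122), np.uint8(142), np.uint8(150)), (np.uint8(94), np.uint8(137), np.uint8(183)), (np.uint8(81), np.uint8(139), np.uint8(202)), (np.uint8(83), np.uint8(143), np.uint8(205)), (np.uint8(78), np.uint8(140), np.uint8(205)), (np.uint8(83), np.uint8(96), np.uint8(103)), (np.uint8(84), np.uint8(98), np.uint8(104)), (np.uint8(83), np.uint8(97), np.uint8(102)), (np.uint8(101), np.uint8(116), np.uint8(124)), (np.uint8(188), np.uint8(219), np.uint8(229)), (np.uint8(184), np.uint8(215), np.uint8(224)), (np.uint8(184), np.uint8(215), np.uint8(224)), (np.uint8(184), np.uint8(214), np.uint8(224))]
```

carry_out:
  rows:
    - [[0.002,0.004,0],[0,0.002,0],0.4]
    - [[0.002,0.008,0],[0,0.002,0],0.4]
    - [[0.002,0.012,0],[0,0.002,0],0.4]
    - [[0.002,0.016,0],[0,0.002,0],0.4]
    - [[0.002,0.019,0],[0,0.002,0],0.4]
    - [[0.002,0.022,0],[0,0.002,0],0.4]
    - [[0.002,0.025,0],[0,0.002,0],0.4]
    - [[0.002,0.028,0],[0,0.002,0],0.4]
    - [[0.002,0.028,0],[0,0.002,0],0.4]

```text
time: 9.78
tcp_pos: [0.5009, -0.1049, 0.1619]
orientation: [0.397, -0.585, 0.585, -0.397]
wrist_force: [0.7, -0.6, -1.2]
width: 0.0428
```

```bash
python3 go.py .501 -.105 .15 -111.7;python3 snap.py w10; python3 - <<'E'
from h import *
b=cv2.imread("pics/w10.png");b=b[240:350,260:390]
cv2.imwrite("pics/c10.png",cv2.resize(b,None,fx=4,fy=4,interpolation=cv2.INTER_CUBIC))
E
```

```text
shift [0.     0.0119 0.0001] xyaw -111.72 down [ 5.e-04  3.e-04 -1.e+00] tcp [ 0.5009 -0.1049  0.1619] F [ 0.7 -0.6 -1.2] M [0.03 0.02 0.04] 9.7833 0.042814641710211224 q6 1.52
turn [-0.0004 -0.0004 -0.0005]
9.7833 [ 0.5009 -0.1049  0.1619] [ 0.3966 -0.5852  0.5853 -0.3971]
```

View pics/c10.png

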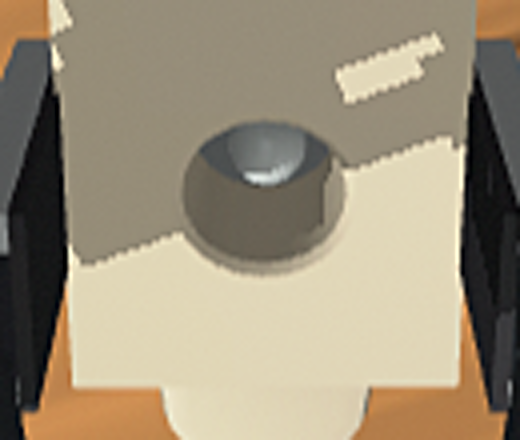

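The tip is inside the hole, centred sideways. I'll press down in small steps, watching the force.

carry_out:
  rows:
    - [[0,0.002,0],[0,0,0],0.4]
    - [[0,0.004,0],[0,0,0],0.4]
    - [[0,0.006,0],[0,0,0],0.4]
    - [[0,0.008,0],[0,0,0],0.4]
    - [[0,0.01,0],[0,0,0],0.4]
    - [[0,0.01,0],[0,0,0],0.4]

```text
time: 10.33
tcp_pos: [0.5011, -0.105, 0.1523]
orientation: [0.396, -0.585, 0.585, -0.397]
wrist_force: [-0.7, 0.7, 1.8]
width: 0.0432
```

carry_out:
  rows:
    - [[0,0.001,0],[0,0,0],0.4]
    - [[0,0.002,0],[0,0,0],0.4]
    - [[0,0.003,0],[0,0,0],0.4]
    - [[0,0.004,0],[0,0,0],0.4]
    - [[0,0.004,0],[0,0,0],0.4]

```text
time: 10.75
tcp_pos: [0.5011, -0.105, 0.1481]
orientation: [0.396, -0.585, 0.585, -0.397]
wrist_force: [-1.0, 0.5, 4.6]
width: 0.043
```

carry_out:
  rows:
    - [[0,0.001,0],[0,0,0],0.4]
    - [[0,0.002,0],[0,0,0],0.4]
    - [[0,0.003,0],[0,0,0],0.4]
    - [[0,0.003,0],[0,0,0],0.4]

```text
time: 11.08
tcp_pos: [0.5011, -0.105, 0.1449]
orientation: [0.396, -0.585, 0.585, -0.397]
wrist_force: [-0.8, 0.7, 2.6]
width: 0.0431
```

carry_out:
  rows:
    - [[0,0.001,0],[0,0,0],0.4]
    - [[0,0.002,0],[0,0,0],0.4]
    - [[0,0.002,0],[0,0,0],0.4]

```text
time: 11.33
tcp_pos: [0.5012, -0.105, 0.143]
orientation: [0.396, -0.585, 0.586, -0.397]
wrist_force: [-2.7, 0.8, 6.2]
width: 0.0431
```

carry_out:
  rows:
    - [[0,0.001,0],[0,0,0],0.4]
    - [[0,0.001,0],[0,0,0],0.4]

```text
time: 11.5
tcp_pos: [0.5012, -0.105, 0.1425]
orientation: [0.396, -0.585, 0.586, -0.397]
wrist_force: [-3.7, 0.6, 9.1]
width: 0.0432
```

carry_out:
  rows:
    - [[0,0.001,0],[0,0,0],0.4]
    - [[0,0.001,0],[0,0,0],0.4]

```text
time: 11.67
tcp_pos: [0.5012, -0.1051, 0.1422]
orientation: [0.396, -0.585, 0.586, -0.397]
wrist_force: [-3.2, 1.0, 10.5]
width: 0.0433
```

carry_out:
  rows:
    - [[0,0.001,0],[0,0,0],0.4]
    - [[0,0.001,0],[0,0,0],0.4]
    - [[0,0.001,0],[0,0,0],0.4]
    - [[0,0.001,0],[0,0,0],0.4]
    - [[0,0.001,0],[0,0,0],0.4]

```text
time: 12.08
tcp_pos: [0.5012, -0.1051, 0.142]
orientation: [0.396, -0.585, 0.586, -0.397]
wrist_force: [-3.6, 2.1, 11.6]
width: 0.043
```

```bash
python3 go.py .501 -.105 .15 -111.7
```

```text
shift [ 0.     -0.008  -0.0002] xyaw -111.71 down [ 2.2e-03 -6.0e-04 -1.0e+00] tcp [ 0.5012 -0.1051  0.142 ] F [-3.6  2.1 11.6] M [ 0.25  0.71 -0.  ] 12.0833 0.04299565828115426 q6 1.52
turn [-0.0023 -0.0002 -0.0002]
```

The collar is on its stop: force rose 6.2, 9.1, 10.5, then 11.6 N, and it held. Now I'll ease off, open and rise.

carry_out:
  rows:
    - [[0,-0.001,0],[0,0,0],0.4]
    - [[0,-0.0015,0],[0,0,0],0.45]
    - [[0,-0.0015,0],[0,0,0],0.55]
    - [[0,-0.0015,0],[0,0,0],0.65]
    - [[0,-0.0015,0],[0,0,0],0.75]
    - [[0,-0.0015,0],[0,0,0],0.75]
    - [[0,-0.0015,0],[0,0,0],0.75]

```text
time: 12.67
tcp_pos: [0.5011, -0.105, 0.1432]
orientation: [0.396, -0.585, 0.586, -0.397]
wrist_force: [0.5, 0.4, -0.2]
width: 0.0641
```

carry_out:
  rows:
    - [[0,-0.01,0],[0,0,0],0.75]
    - [[0,-0.025,0],[0,0,0],0.75]
    - [[0,-0.05,0],[0,0,0],0.75]
    - [[0,-0.08,0],[0,0,0],0.75]
    - [[0,-0.11,-0.02],[0,0,0],0.75]
    - [[0,-0.14,-0.04],[0,0,0],0.75]
    - [[0,-0.16,-0.06],[0,0,0],0.75]
    - [[0,-0.16,-0.06],[0,0,0],0.75]
    - [[0,-0.16,-0.06],[0,0,0],0.75]

```text
time: 13.42
tcp_pos: [0.4453, -0.0828, 0.3051]
orientation: [0.396, -0.583, 0.587, -0.398]
wrist_force: [0.6, -0.3, -0.5]
width: 0.0639
```

```bash
python3 go.py .501 -.105 .3 -111.7; python3 snap.py w11; python3 - <<'E'
from h import *
import pickle
b=cv2.imread("pics/w11.png");C=cam("wrist",pickle.load(open("pics/w11.pkl","rb")))
X=[.4995,-.1038,.133]
p=proj(C,X);print("expected",p, proj(C,[.499,-.104,.154]))
hsv=cv2.cvtColor(b,cv2.COLOR_BGR2HSV);u,v=p.astype(int)
m=(cv2.inRange(hsv,(12,15,150),(35,70,255)));k=np.zeros_like(m);k[max(v-70,0):v+70,max(u-70,0):u+70]=1;m*=k
cs,_=cv2.findContours(m,0,2);c=max(cs,key=cv2.contourArea);print(cv2.contourArea(c),cv2.minAreaRect(c))
r=cv2.minAreaRect(c);print("teether top centre",onz(C,*r[0],.140))
P=[onz(C,*q,.140) for q in cv2.boxPoints(r)];print([np.linalg.norm(P[i]-P[i-1]).round(4) for i in range(4)])
E
```

```text
shift [0.0001 0.0055 0.0599] xyaw -111.7 down [ 0.006  -0.0023 -1.    ] tcp [ 0.4453 -0.0828  0.3051] F [ 0.6 -0.3 -0.5] M [-0.01 -0.05  0.02] 13.4167 0.0639049679122717 q6 1.52
turn [-0.0064 -0.     -0.    ]
13.4167 [ 0.4453 -0.0828  0.3051] [ 0.3956 -0.5833  0.5871 -0.3982]
expected [325.26416977 114.82383842] [325.72561675 117.42792649]
3996.5 ((325.5, 113.0), (98.0, 53.0), 90.0)
teether top centre [ 0.50132045 -0.10474306  0.14      ]
[np.float64(0.0802), np.float64(0.0426), np.float64(0.0802), np.float64(0.0466)]
```

```bash
python3 - <<'E'
from h import *
a=grab_frame("wrist").astype(int);b=grab_frame("wrist").astype(int)
print(np.abs(a-b).max(2)[40:200,240:410].mean())
hand_in();print(read_state()['time'])
E
```

```text
3.220477941176471
the job is handed in; nothing more can be done
the job is handed in; nothing more can be done
```

I turned the carousel about 0.71 rad clockwise by the knob, hung the teether on the empty hook by its hole, and pushed the collar down to its stop. I then let go, moved clear and handed the job in at about 13.5 s. No verdict is reported.

- **Head angle:** after the turn, the hook was within about 0.01 rad of the dish direction. After release, a rougher check from the teether's position agreed.
- **Pressing:** the force rose from about 4 N while the collar slid to 11.6 N on the stop. It read 9 N or more for over 0.5 s and never above 11.6 N, so it stayed under 20 N. These are wrist readings, with 1–2 N of noise.
- **Teether after release:** its top centre measured (0.501, -0.105), about 2 mm from the measured tip. Its outline fits lying level, with its centre about 20 mm below the tip. The wrist force was about zero with the gripper clear.
- **Weak check:** comparing two last pictures to confirm the teether was at rest was inconclusive. They differed by about 3 grey levels on average, perhaps from noise or the arm settling, and I did not look further.
- **Not checked:** I took no final picture of the cup, plate, forks or tap light. I felt no contact with them.

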